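# Pop a sauce tin from the counter dispenser and trap it

## Robot

A 6-joint arm with a two-finger parallel gripper is mounted at the origin on the work surface. World frame = base frame: x ahead of the robot, y to its left, z up, the work surface at z = 0. Lengths are in m, angles in rad, forces in N, time in s.
With the tool pointing down it reaches from about 0.35 to 0.85 m from the base axis. Payload 8.1 kg.
Tool frame: the origin (TCP) lies at the very end of the fingers, on their centre line; the grasp point (between the pads) lies 19 mm behind it; z points along the fingers, y is the line along which they close (so a half turn about z gives the same grasp; the last joint's range is limited). The gripper opens to 93 mm and grips with 3 to 60 N. Pads are 15 mm wide; open, the fingers measure 128 mm over their backs; the gripper's body (75 mm by 188 mm) begins 65 mm behind the grasp point.
Start: joints at [-1.407, 0.13, 1.488, -0, 1.523, -0.085], TCP at [0.148, -0.582, 0.219] pointing down, gripper open.
Joint ranges: [-2.96, 2.96], [-0.89, 2.26], [0.02, 2.5], [-1.34, 4.48], [0, 2.73], [-2.66, 2.66]. Speed limits (rad/s): [2.39, 2.39, 2.79, 3.14, 3.14, 3.14].

## Interface

Orientations are given as a rotation vector (axis times angle).
In Python, from plant import monitor, eyes, ticket gives the robot as it stands.
- The arm moves only by the tool arm_command, never from a script. Its argument "deltas" is a list that holds one entry, the list of rows, each a list of 6 numbers: the shift along the world's x, y, z in cm, then the turn, a rotation vector about the world's x, y, z in degrees. In form: [[[tx, ty, tz, rx, ry, rz], ...]]. A call has 1 to 12 rows; each row shifts and turns the commanded pose from where the row before left it; what a row does not reach is not made up. A row lasts 1/12 s, in which the tool goes at most 41.7 mm and 7.16 degrees, less where a joint would pass 70% of its speed; a pose out of reach is approached as far as the arm can. A call is refused whole if a number of a shift passes 4.17 or a number of a turn 7.16, either way. A call with a gripper value outside its range is refused whole. "gripper" is the opening, from -1 (shut) to 1 (fully open), set as the call begins (left out, the last holds). The fingers move at their own pace and stop on an object; "squeeze" is the grip in N (left out, the last holds). Time passes only in rows, so rows that do not move let the fingers close. It gives the time, the measured TCP pose, the force, the opening and the grip force at its end, in the units of the state.
- monitor.read_state(): the state, without advancing time (a new reading comes with each control period).
- eyes.read_camera(name): name is "scene" or "side" or "wrist"; returns the picture (384x512x3 uint8, blue, green, red); there is no depth.
- eyes.camera_model(name): a dict with "fx", "fy", "cx", "cy" (pixels), "rvec" (rotation vector, rad) and "tvec" (3), from world to camera coordinates, as OpenCV has them. Camera axes: x right, y down, z forward; pixel columns grow to the right and rows downward; lengths in m; the calibration is good to about 2 mm. A picture is of the moment at which its call begins: read the wrist's pose just before it. camera_model takes no time and is no camera call; for the wrist camera it gives the pose at the moment of the call.
- ticket.close_job(): hands the job in; it is judged then, once.
The state is a dict: "t": time; "q": joint angles; "dq": joint speeds; "joint_torque": joint torques, N m; "tool_pos": TCP position; "orientation": TCP orientation; "force": force on the tool from outside, world axes, zero at the start; "wrist_torque": the same for the moment, N m; "opening": finger opening in m; "gripper_force": force on a finger pad.
Only numpy, scipy, OpenCV 4.12 (cv2) and the standard library are available. Lean on these libraries where they do the work, as an engineer would, in place of code of your own. Each camera call takes 0.05 s, during which the arm holds its last target. There are 200 camera calls.

## Task

On the market-stall counter, press the red spring bar of the tin dispenser fully down with one finger so that the red-labelled sauce tin pops up out of its well, and catch the tin on the steel slide with the other finger before it runs off the open end. Do not lift or tip the tin, and leave everything else on the counter where it is. Finish while holding: the red bar still fully down and the tin at rest on the slide, clear of the well, leaning on your finger.

Things in the scene. Friction and masses are not known exactly. Their poses are not given: they have to be found in the camera images.
- rack: Steel tin dispenser, fixed, foot 215 x 165 mm. Origin: on the counter under the slide's centre line. x: level direction in which tins run; y: left of that, the red bar's side; z up. The straight slide falls 12 degrees towards +x: its floor is 0.045 - 0.213 x m high, 48 mm wide between two rails, 5 mm thick, 12 mm above the floor, outer faces at y = +-29 mm.
- tin: Red-labelled tin, 44 mm across and 44 mm long, about 0.12 kg, loose, lying on its side across the slide so that it can roll. Origin: its middle, 22 mm above what it lies on; y along its axis. Starts in the well, origin at about x = -60, y = 0, z = 71 mm in the rack frame. Clear of the well once its origin is past x = -20 mm.
- press_bar (a joint): Red press bar: 0 = up, 0.012 m = fully down (straight down). Spring 1.5 N at the top, 4.5 N fully down, then a hard stop; it springs back when let go. It is linked to the yellow plate in the well, which rises as much as the bar goes down: the tin is freed at about 9 mm and rolls off by itself.
- press_bar_top (a point): Centre of the red bar's top face, moves with it; at x = 48, y = 50, z = 52 mm in the rack frame when up. The bar is 60 mm long (along the slide), 30 mm wide, its top sloped like the floor. Square to the slope its top is 17 mm above the floor's plane when up, 5 mm when down, so a second fingertip over the slide then ends about 5 mm above the floor.
- stop_point (a point): Point on the slide floor, on its centre line, level with the middle of the red bar and 50 mm across from the bar's centre line: a good place for the catching finger. The side rail stands between this point and the bar.
- well_edge (a point): Middle of the slide floor's upper edge (x = -45 mm in the rack frame). Uphill of it is the well, 52 mm long; its yellow bottom plate, sloped alike, lies 9 mm below the line of the floor, and that step holds the tin.
- slide_end (a point): Middle of the open lower edge of the slide floor (x = 98 mm in the rack frame, 24 mm above the counter); nothing stops a tin there. A tin let loose runs from the well off this end in well under a second.
- spare_a: Spare tin, green label, same size, standing upright on the dispenser's low side deck (about x = -70, y = -66 mm in the rack frame, its top 72 mm above the counter), loose; leave alone. Origin: centre of its underside.
- spare_b: Second spare tin like the first, on the same deck at about x = -12, y = -66 mm in the rack frame, loose; leave alone. Origin: centre of its underside.
- tray: Dark steel baking tray with focaccia, 200 x 170 x 24 mm, fixed; not part of the job. Origin: centre of its underside.
- portion: Cut focaccia portion, 80 x 45 x 20 mm, lying in the tray, loose; leave alone. Origin: centre of its underside.
- shaker: Aluminium salt shaker, 42 mm across, 74 mm high, loose; leave alone. Origin: centre of its underside.
- spatula: Spatula with a wooden handle, 200 mm long, lying flat, loose; leave alone.
- bowl: White bowl, 90 mm across, 45 mm high, loose; leave alone. Origin: centre of its underside.
- oil: Green glass oil bottle, 52 mm across, 160 mm high, loose; leave alone. Origin: centre of its underside.

How it is judged:
On the way, in this order (a step that is already met when the one before it is completed fails the run):
1. the red bar is pressed down (8 mm or more) (value of joint press_bar above 0.008 m).
2. the tin is out of the well, on the slide and stopped against a finger (x of tin in the frame of rack between -0.025 and 0.085 m and z of tin in the frame of rack between 0.042 and 0.08 m and contact force between the fingers and tin above 0.02 N and linear speed of tin below 0.03 m/s), for 0.2 s.
At the end, for the whole second after the job is handed in: The red bar is held at least 10 mm down (of 12); the tin lies on the slide, its middle between x = -25 and 85 mm and 42 to 80 mm high in the rack frame, its axis within 0.37 rad of level, slower than 20 mm/s, and touches the fingers with more than 0.02 N (value of joint press_bar above 0.01 m and x of tin in the frame of rack between -0.025 and 0.085 m and z of tin in the frame of rack between 0.042 and 0.08 m and contact force between the fingers and tin above 0.02 N and linear speed of tin below 0.02 m/s and angle between tin's own y axis and vertical above 1.2 rad); the arm keeps its last pose, push and grip.
It fails at once if the tin leaves the slide (runs off the end) (x of tin in the frame of rack above 0.112 m or z of tin in the frame of rack below 0.035 m).
It fails at once if the tin is lifted off the dispenser (20 mm or more above where the pop brings it) (z of tin in the frame of rack above 0.103 m or (x of tin in the frame of rack above -0.025 m and z of tin in the frame of rack above 0.092 m)).
It fails at once if the tin is tipped over (angle between tin's own y axis and vertical below 0.9 rad).
It fails at once if another loose thing (spare tin, focaccia portion, shaker, spatula, bowl, oil bottle) is moved more than 20 mm (distance of any of spare_a, spare_b, portion, shaker, spatula, bowl, oil from where it was at the start of the episode above 0.02 m).
It also fails if it takes over 30 s, if anything falls off the work surface, if the arm or the gripper's body presses on something with over 40 N, if the wrist force passes 120 N, or if a joint passes its speed limit or range.

## Working session

There is one attempt and no reset: what is moved stays moved. The work goes in short steps, Python scripts to look and compute and a tool call to move; the robot and the scene stay as the last step left them, time stands still between calls to the robot, and variables do not carry over. Pictures are saved under pics/ and viewed, at most 10 in all, crops included, and the job is handed in when it is done.

Besides the shell and the picture viewer there is one more tool, called after "Emit:" by a JSON object that holds its "method" and its "body". arm_command: Moves the arm, as the interface text tells. Its arguments: {"type":"object","properties":{"deltas":{"type":"array"},"gripper":{"type":"number"},"squeeze":{"type":"number"}},"required":["deltas"]}

```bash
mkdir -p pics
python3 - <<'E'
from plant import monitor, eyes
import cv2,numpy as np
print(monitor.read_state())
for n in ("scene","side"):
    cv2.imwrite(f"pics/{n}0.png",cv2.resize(eyes.read_camera(n),(800,600),interpolation=cv2.INTER_CUBIC))
    m=eyes.camera_model(n); R=cv2.Rodrigues(np.array(m["rvec"],float))[0]; print(n,m, -R.T@np.array(m["tvec"]))
E
```

```text
{'t': 0.0, 'q': array([-1.40741988e+00,  1.31128282e-01,  1.48926058e+00, -2.68347959e-05,
        1.52298207e+00, -8.53650324e-02]), 'dq': array([ 0.00104671,  0.00231748,  0.00166097, -0.00080765,  0.00181495,
       -0.00011537]), 'joint_torque': array([ 1.19104334e-03, -5.59841073e+01, -4.91756558e+01,  7.70642096e-02,
        3.56850028e-02, -1.18199009e-04]), 'tool_pos': array([ 0.14765222, -0.58097633,  0.21761735]), 'orientation': array([-3.11556432e+00, -3.89497429e-01,  1.50912616e-04]), 'force': array([ 0.53141338,  0.79545585, -0.28571821]), 'wrist_torque': array([-0.009783  , -0.00453632, -0.06230849]), 'gripper_force': 0.0, 'opening': 0.0929924653821171}
scene {'fx': 428.2047723965519, 'fy': 428.2047723965519, 'cx': 252.73064634632178, 'cy': 194.29255257725916, 'rvec': array([ 2.12092883,  0.65149688, -0.3517731 ]), 'tvec': array([-0.48007321, -0.10706819,  1.52756272])} [ 1.14263577 -0.79260789  0.80096066]
side {'fx': 431.9794017407923, 'fy': 431.9794017407923, 'cx': 261.70198773946265, 'cy': 191.05118181085322, 'rvec': array([ 0.27296093, -2.62999152,  1.55635788]), 'tvec': array([0.53943946, 0.1449347 , 1.14789456])} [0.37048455 1.02349651 0.66697752]
```

View pics/scene0.png

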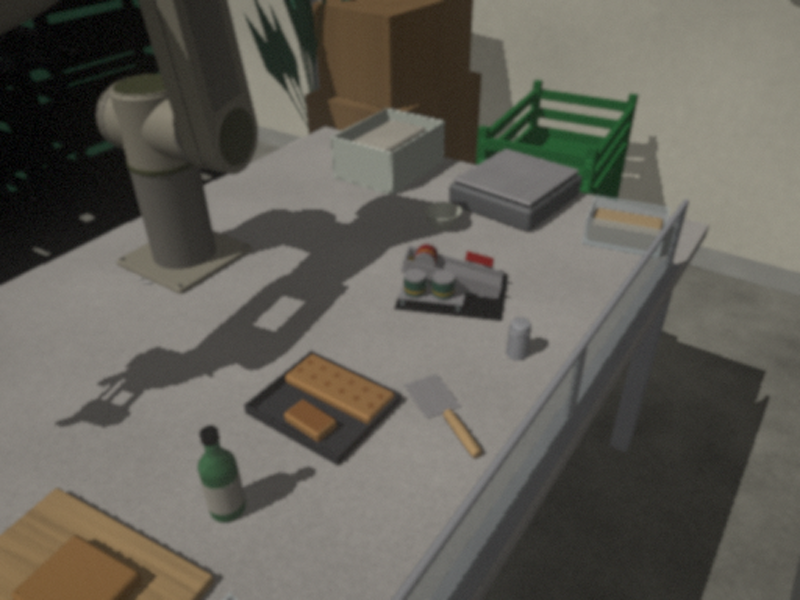

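View pics/side0.png

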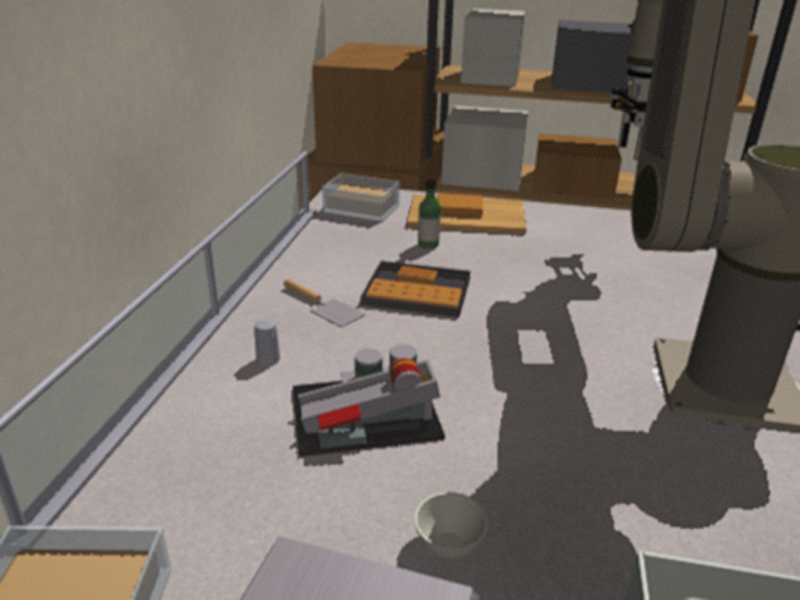

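The scene shows the rack at about (450,280) of 800x600 and the side view shows it at about (367,412). The tin is in the well, the red bar is at (338,416), and the low end points away from the robot. I'll enlarge both.

```bash
cat > h.py <<'E'
import cv2,numpy as np
from plant import monitor,eyes
def ray(n,u,v,z,m=None):
    m=m or eyes.camera_model(n);R=cv2.Rodrigues(np.array(m["rvec"],float))[0];c=-R.T@np.array(m["tvec"])
    d=R.T@np.array([(u-m["cx"])/m["fx"],(v-m["cy"])/m["fy"],1]);return c+d*(z-c[2])/d[2]
def proj(P,m):
    return cv2.projectPoints(np.array(P,float).reshape(-1,3),np.array(m["rvec"],float),np.array(m["tvec"],float),np.array([[m["fx"],0,m["cx"]],[0,m["fy"],m["cy"]],[0,0,1.]]),None)[0][:,0]
E
python3 - <<'E'
from h import *
a=eyes.read_camera("scene")[150:210,245:335]; b=eyes.read_camera("side")[215:295,180:290]
im=np.zeros((600,800,3),np.uint8)
a=cv2.resize(a,None,fx=4.4,fy=4.4,interpolation=cv2.INTER_CUBIC); b=cv2.resize(b,None,fx=7.2,fy=7.2,interpolation=cv2.INTER_CUBIC)
im=b; cv2.imwrite("pics/crop1.png",im)
for u,v in((293,386),(300,452),(443,437),(435,376)): print("side",ray("side",u/1.5625,v/1.5625,0))
for u,v in((397,307),(503,317),(508,272),): print("scene",ray("scene",u/1.5625,v/1.5625,0))
E
```

```text
side [0.71054384 0.17134745 0.        ]
side [0.64749945 0.31991525 0.        ]
side [0.45098023 0.24207097 0.        ]
side [0.48707787 0.09039968 0.        ]
scene [0.51468007 0.10674025 0.        ]
scene [0.70895573 0.19487418 0.        ]
scene [0.64335173 0.34669412 0.        ]
```

View pics/crop1.png

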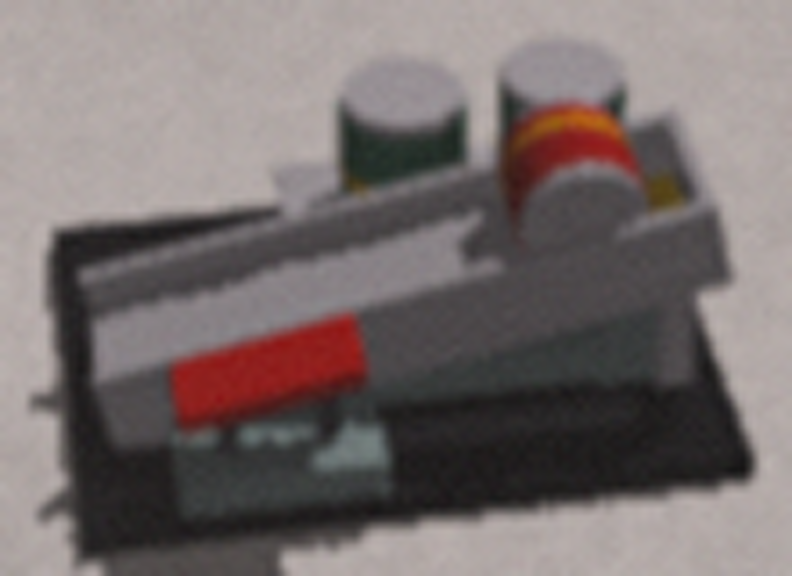

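The side crop shows the red bar's far top corners at (170,365) and (355,317), and the slide end at lower left. The tin sits in the well at upper right. The rack is near (0.58,0.21) with a yaw of about 22 degrees. I'll move over it and use the wrist camera.

Emit:
{"method": "arm_command", "body": {"deltas": [[[1.7,3.2,0.7,0,0,0.7],[1.7,3.2,0.7,0,0,0.7],[1.7,3.2,0.7,0,0,0.7],[1.7,3.2,0.7,0,0,0.7],[1.7,3.2,0.7,0,0,0.7],[1.7,3.2,0.7,0,0,0.7],[1.7,3.2,0.7,0,0,0.7],[1.7,3.2,0.7,0,0,0.7],[1.7,3.2,0.7,0,0,0.7],[1.7,3.2,0.7,0,0,0.7],[1.7,3.2,0.7,0,0,0.7],[1.7,3.2,0.7,0,0,0.7]]]}}

```text
t: 1.2
tool_pos: [0.3521, -0.1958, 0.303]
orientation: [3.08, 0.617, 0.001]
force: [1.0, 0.2, 0.4]
opening: 0.0932
gripper_force: 0.0
```

Emit:
{"method": "arm_command", "body": {"deltas": [[[1.7,3.2,0.2,0,0,0],[1.7,3.2,0.2,0,0,0],[1.7,3.2,0.2,0,0,0],[1.7,3.2,0.2,0,0,0],[1.7,3.2,0.2,0,0,0],[1.7,3.2,0.2,0,0,0],[1.7,3.2,0.2,0,0,0],[1.7,3.2,0.2,0,0,0],[1.7,3.2,0.2,0,0,0],[1.7,3.2,0.2,0,0,0],[1.7,3.2,0.2,0,0,0],[0,0,0,0,0,0]]], "gripper": -0.3}}

```text
t: 2.2
tool_pos: [0.5398, 0.1595, 0.3229]
orientation: [-3.077, -0.623, 0.003]
force: [0.2, -0.9, -0.0]
opening: 0.0327
gripper_force: 0.0
```

Run:
```python
from h import *
s=monitor.read_state();print(s["t"],s["tool_pos"],s["orientation"],s["opening"],s["q"])
m=eyes.camera_model("wrist");np.save("wm.npy",m,allow_pickle=True)
cv2.imwrite("pics/w1.png",cv2.resize(eyes.read_camera("wrist"),(800,600),interpolation=cv2.INTER_CUBIC))
```

```text
2.2 [0.53983382 0.15951471 0.32291845] [-3.07716919e+00 -6.22837530e-01  2.57295157e-03] 0.03269510134426782 [0.19487433 0.01209947 1.42413083 0.00203296 1.70701088 1.36652915]
```

View pics/w1.png

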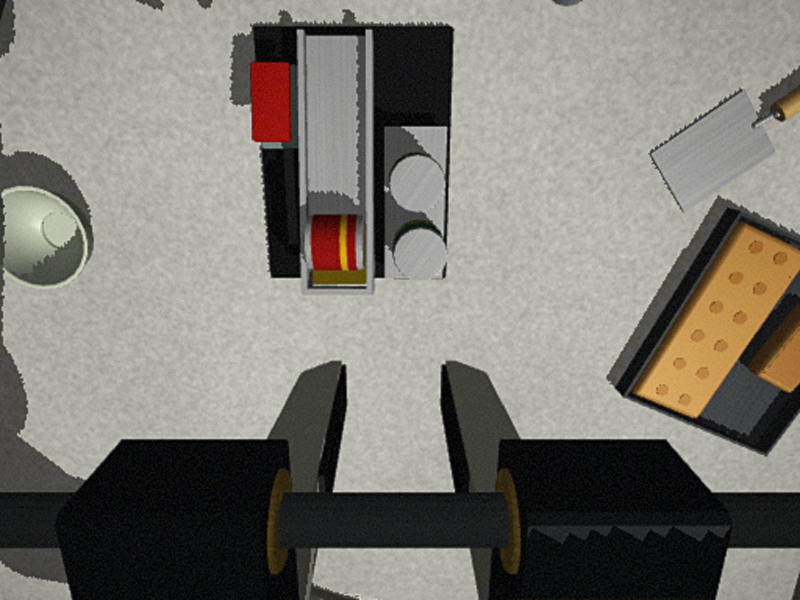

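The wrist view shows the rack squarely: bar corners at about (250,62), (289,64), (290,141) and (253,141), rail ends at (297,30) and (373,30), and the tin at (337,243). I'll fit the rack pose to these points and the side view together.

```bash
cat > fit.py <<'E'
from h import *
from scipy.optimize import least_squares
wm=np.load("wm.npy",allow_pickle=True).item(); sm=eyes.camera_model("side")
bz=lambda x:.052-.213*(x-.048)
W=[((.0773,.065),250,62),((.0773,.035),289,64),((.0187,.035),290,141),((.0187,.065),253,141)]
Wp=[(x,y,bz(x)) for (x,y),_,_ in W]+[(.1005,.029,.036),(.1005,-.029,.036)]
Wu=np.array([[u,v] for _,u,v in W]+[[297,30],[373,30]],float)/1.5625-.2
Sp=[(.0773,.035,bz(.0773)),(.0187,.035,bz(.0187)),(.1005,-.029,.036),(-.045,-.024,.0546)]
Su=np.array([[170,365],[355,317],[80,272],[482,212]])/7.2+[180,215]-.4
def tf(p,P):
    c,s=np.cos(p[2]),np.sin(p[2]);P=np.array(P);return np.c_[p[0]+c*P[:,0]-s*P[:,1],p[1]+s*P[:,0]+c*P[:,1],P[:,2]]
f1=lambda p:(proj(tf(p,Wp),wm)-Wu).ravel(); f2=lambda p:(proj(tf(p,Sp),sm)-Su).ravel()
for f in (f1,f2,lambda p:np.r_[f1(p),f2(p)]):
    r=least_squares(f,[.58,.21,.4]);p=r.x;print(p,np.degrees(p[2]),r.fun.round(1))
print("bar,stop",tf(p,[(.048,.05,.052),(.048,0,.035),(.048,.025,.052)]))
from scipy.spatial.transform import Rotation as Ro
s=monitor.read_state();R=Ro.from_rotvec(s["orientation"]).as_matrix();print(R)
a=np.radians(12);c,sn=np.cos(p[2]),np.sin(p[2])
X=np.array([c*np.cos(a),sn*np.cos(a),-np.sin(a)]);Y=np.array([sn,-c,0]);T=np.c_[X,Y,np.cross(X,Y)]
print("turn deg",np.degrees(Ro.from_matrix(T@R.T).as_rotvec()),"to bar-top centre cm",100*(tf(p,[(.048,.025,.052)])[0]-s["tool_pos"]))
print("tool axis",T[:,2])
E
python3 fit.py
```

```text
[0.5735877  0.22238174 0.40252236] 23.062832222353013 [ 0.  -0.1  0.1 -1.4  0.5  0.5 -0.5  0.5  0.2  0.3 -0.3  0.2]
[0.57523178 0.22651525 0.42394706] 24.29037735564797 [-1.   0.7 -1.  -0.2 -1.2  1.3  3.4 -2.5]
[0.57410515 0.22248275 0.40760247] 23.35390129998311 [-0.2 -0.2 -0.2 -1.7  0.5  0.2 -0.5  0.4 -0.1  0.  -0.6 -0.4 -0.3 -0.6
 -0.3 -1.3 -0.1 -0.1  4.5 -3.2]
bar,stop [[0.59835223 0.2874141  0.052     ]
 [0.61817269 0.2415104  0.035     ]
 [0.60826246 0.26446225 0.052     ]]
[[ 9.21400602e-01  3.88606655e-01 -2.40802952e-03]
 [ 3.88607956e-01 -9.21403196e-01  7.88835254e-05]
 [-2.18811143e-03 -1.00846276e-03 -9.99997098e-01]]
turn deg [-4.71389787 10.89909016  0.4903063 ] to bar-top centre cm [  6.92054036  10.72846094 -27.11235602]
tool axis [-0.19087829 -0.08241814 -0.9781476 ]
```

Emit:
{"method": "arm_command", "body": {"deltas": [[[1.85,2.7,0,-1.2,2.7,0.05],[1.85,2.7,0,-1.2,2.7,0.05],[1.85,2.7,0,-1.2,2.7,0.05],[1.85,2.7,0,-1.1,2.8,0.05],[0,0,-3.5,0,0,0],[0,0,-3.5,0,0,0],[0,0,-3.5,0,0,0],[0,0,-3.5,0,0,0],[0,0,-3.5,0,0,0],[0,0,-3.5,0,0,0],[0,0,-3.1,0,0,0],[0,0,0,0,0,0]]]}}

```text
t: 3.25
tool_pos: [0.6059, 0.2563, 0.0757]
orientation: [3.02, 0.609, -0.323]
force: [-1.4, 0.3, -1.0]
opening: 0.0327
gripper_force: 0.0
```

```bash
python3 fit.py|tail -3
python3 - <<'E'
from h import *
s=monitor.read_state();print(s["t"],s["tool_pos"],s["opening"],s["force"])
a=cv2.resize(eyes.read_camera("side")[195:295,180:290],None,fx=4,fy=4,interpolation=cv2.INTER_CUBIC)
b=cv2.resize(eyes.read_camera("wrist"),(360,270)); im=np.zeros((400,800,3),np.uint8); im[:,:440]=a; im[:270,440:]=b
cv2.imwrite("pics/c2.png",im)
E
```

```text
[-0.21180037  0.0013383  -0.97731203]]
turn deg [ 0.15990293 -0.17956943  0.53244852] to bar-top centre cm [ 0.23700347  0.81186415 -2.36948521]
tool axis [-0.19087829 -0.08241814 -0.9781476 ]
3.25 [0.60589242 0.25634361 0.07569485] 0.03265670210176388 [-1.42795655  0.30210934 -0.97782167]
```

View pics/c2.png

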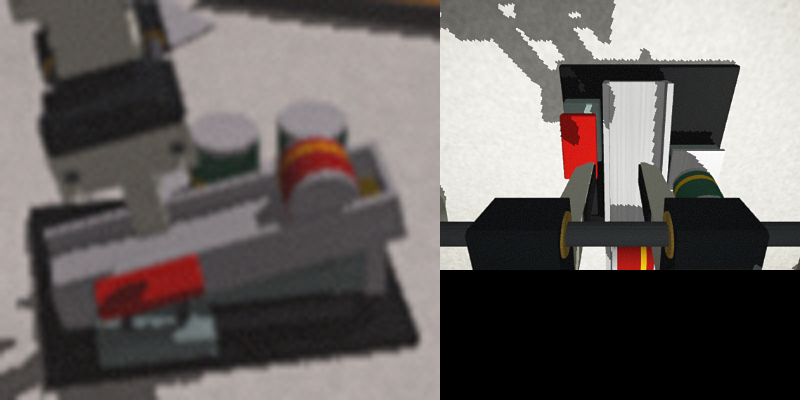

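The side crop shows the fingers about 25 mm above the bar and shifted towards the tray side. I'll correct that to just above the bar.

Emit:
{"method": "arm_command", "body": {"deltas": [[[0.33,0.85,0,0.1,-0.2,0.3],[0,0,-0.6,0,0,0],[0,0,-0.6,0,0,0],[0,0,-0.6,0,0,0],[0,0,0,0,0,0],[0,0,0,0,0,0]]]}}

```text
t: 3.85
tool_pos: [0.6136, 0.2675, 0.0654]
orientation: [3.023, 0.62, -0.3]
force: [0.7, 0.9, -0.7]
opening: 0.0324
gripper_force: 0.0
```

```bash
python3 fit.py|tail -2
python3 - <<'E'
from h import *
s=monitor.read_state();print(s["t"],s["tool_pos"],s["opening"],s["force"])
a=cv2.resize(eyes.read_camera("side")[195:295,180:290],None,fx=4,fy=4,interpolation=cv2.INTER_CUBIC)
b=cv2.resize(eyes.read_camera("wrist"),(360,270)); im=np.zeros((400,800,3),np.uint8); im[:,:440]=a; im[:270,440:]=b
cv2.imwrite("pics/c3.png",im)
E
```

```text
turn deg [-0.16500849  0.63878434  0.17931257] to bar-top centre cm [-0.53193334 -0.29981771 -1.33744041]
tool axis [-0.19087829 -0.08241814 -0.9781476 ]
3.85 [0.61358179 0.26746043 0.0653744 ] 0.032407236571876795 [ 0.67191369  0.92501959 -0.71067075]
```

View pics/c3.png

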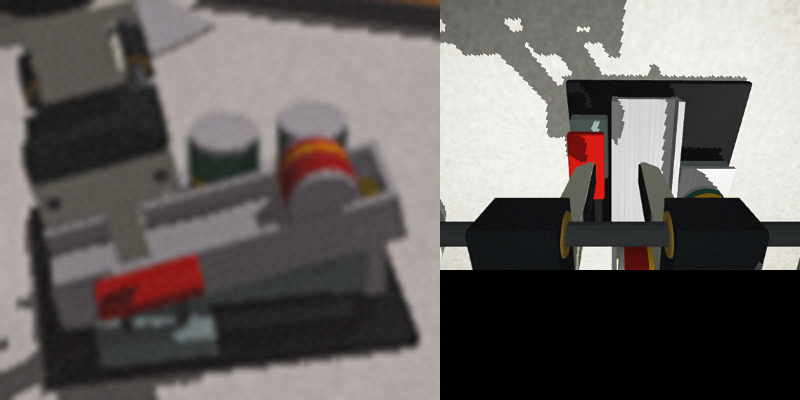

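The catch finger is over the slide centre and the press finger is about 13 mm above the bar. I'll descend and press.

Emit:
{"method": "arm_command", "body": {"deltas": [[[-0.45,-0.25,-0.4,-0.1,0.4,0.1],[0,0,-0.4,0,0,0],[0,0,-0.4,0,0,0],[0,0,-0.3,0,0,0],[0,0,-0.3,0,0,0],[0,0,-0.3,0,0,0],[0,0,-0.3,0,0,0],[0,0,0,0,0,0],[0,0,0,0,0,0],[0,0,0,0,0,0]]]}}

```text
t: 4.78
tool_pos: [0.6098, 0.2652, 0.0422]
orientation: [3.021, 0.622, -0.308]
force: [-1.4, -0.8, 4.0]
opening: 0.0324
gripper_force: 1.8
```

```bash
python3 fit.py|tail -2
python3 - <<'E'
from h import *
s=monitor.read_state();print(s["t"],s["tool_pos"],s["opening"],s["force"])
a=cv2.resize(eyes.read_camera("side")[195:295,180:290],None,fx=4,fy=4,interpolation=cv2.INTER_CUBIC)
b=cv2.resize(eyes.read_camera("wrist"),(360,270)); im=np.zeros((400,800,3),np.uint8); im[:,:440]=a; im[:270,440:]=b
cv2.imwrite("pics/c4.png",im)
E
```

```text
turn deg [-0.0989288   0.32760168  0.08492671] to bar-top centre cm [-0.14967249 -0.07558724  0.97729497]
tool axis [-0.19087829 -0.08241814 -0.9781476 ]
4.7833 [0.60975918 0.26521812 0.04222705] 0.0324310898039106 [-1.42992953 -0.80168432  4.00231291]
```

View pics/c4.png

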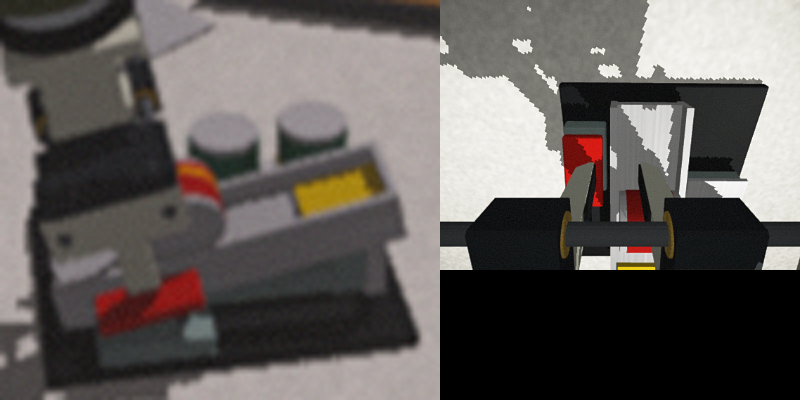

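The tin has rolled out and rests against the catch finger. The bar is about 10 mm down, so I'll press on to the hard stop.

Emit:
{"method": "arm_command", "body": {"deltas": [[[0,0,-0.1,0,0,0],[0,0,-0.1,0,0,0],[0,0,-0.1,0,0,0],[0,0,0,0,0,0],[0,0,0,0,0,0]]]}}

```text
t: 5.3
tool_pos: [0.61, 0.2653, 0.0403]
orientation: [3.021, 0.622, -0.307]
force: [-3.0, -1.6, 11.7]
opening: 0.0324
gripper_force: 5.3
```

Emit:
{"method": "arm_command", "body": {"deltas": [[[0,0,-0.03,0,0,0],[0,0,0,0,0,0],[0,0,0,0,0,0],[0,0,0,0,0,0],[0,0,0,0,0,0],[0,0,0,0,0,0]]]}}

```text
t: 5.8
tool_pos: [0.61, 0.2653, 0.0403]
orientation: [3.021, 0.622, -0.307]
force: [-3.0, -1.9, 12.3]
opening: 0.0326
gripper_force: 5.9
```

Run:
```python
from h import *
s=monitor.read_state();print(s["t"],s["tool_pos"],s["opening"],s["force"],s["gripper_force"])
a=cv2.resize(eyes.read_camera("side")[195:295,180:290],None,fx=4,fy=4,interpolation=cv2.INTER_CUBIC)
b=cv2.resize(eyes.read_camera("wrist"),(360,270)); im=np.zeros((400,800,3),np.uint8); im[:,:440]=a; im[:270,440:]=b
cv2.imwrite("pics/c5.png",im)
```

```text
5.8 [0.60998444 0.26532065 0.04029128] 0.032562515536344094 [-3.00992932 -1.87807307 12.34099421] 5.906829577870667
```

View pics/c5.png

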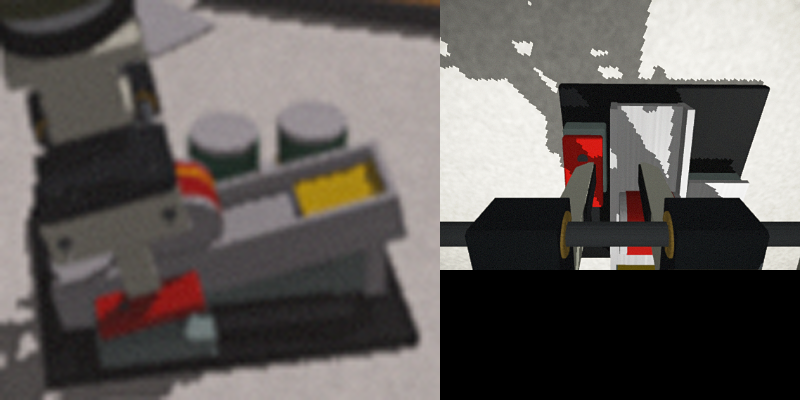

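The bar is on its hard stop with a steady 12 N, well above the spring's 4.5 N. The tin is at rest against the finger and the spares are undisturbed, so I'm handing in.

```bash
python3 -c "
from plant import ticket
print(ticket.close_job())"
```

```text
the job is handed in; nothing more can be done
None
```

The job is handed in, with no verdict returned: the red bar is held on its hard stop at about 12 N, and the tin is at rest on the slide, clear of the well and leaning on the other finger.

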